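Open the wide board test station

TASK

Two board test stations stand on the bench, a wide one and a narrow one. On the wide station, slide the safety catch sideways out of the tray's way, away from the tray to its stop, then pull the tray by its handle all the way out to its stop so that the tested circuit board can be taken, and let go, leaving the catch released and the tray out.

Things in the scene. Friction and masses are not known exactly. Their poses are not given: they have to be found in the camera images.
- wide_knob (a point): Round upright black knob of the wide station's catch, 18 mm across, from 36 to 75 mm above the table; the point is on its axis, 60 mm up. Its bolt (top 32 mm up) blocks the tray's front right corner. It slides 30 mm to -y of this frame (to the right seen from the robot), about 2 N, stays where left. z up. The handle bar is 26 mm to +x of it, the bar's near end 47 mm to +y.
- wide_handle (a point): Middle of the wide tray's handle: level round black bar, 12 mm thick, 102 mm long along y, axis 75 mm above the table, on end posts; tray top 32 mm up. The tray slides 90 mm to -x of this frame (towards the robot), about 4 N, stays where left. Closed, the bar is 90 mm in front of the black head, 170 mm wide, top 85 mm up. The narrow station: head 120 mm, handle 52 mm.
- wide_catch (a joint): Travel of the wide station's catch in m: 0 = engaged, 0.03 = at its outer stop, tray free (the bolt is clear from 0.014 on).
- wide_tray (a joint): Travel of the wide station's tray in m: 0 = closed under the probe head, 0.09 = fully out at its stop. With the catch engaged it has only 4 mm of play.

How it is judged (in metres and radians):
On the way, in this order (a step that is already met when the one before it is completed fails the run):
1. the wide station's catch is slid out, clear of the tray, while the tray is still closed (value of joint wide_catch above 0.018 m and value of joint wide_tray below 0.012 m), for 0.2 s.
2. the wide station's tray is pulled out (value of joint wide_tray above 0.075 m), for 0.2 s.
At the end, for the whole second after the job is handed in: The wide station's catch stands released (at least 18 of its 30 mm out) and its tray is out (at least 75 of its 90 mm) and at rest (value of joint wide_catch above 0.018 m and value of joint wide_tray above 0.075 m and velocity of joint wide_tray between -0.01 and 0.01 m/s); the robot touches nothing.
It also fails if it takes over 40 s, if anything falls off the work surface, if the arm or the gripper's body presses on something with over 40 N, if the wrist force passes 120 N, or if a joint passes its speed limit or range.

ROBOT

A 6-joint arm with a two-finger parallel gripper is mounted at the origin on the work surface. World frame = base frame: x ahead of the robot, y to its left, z up, the work surface at z = 0. Lengths are in mm, angles in rad, forces in N, time in s.
With the tool pointing down it reaches from about 300 to 775 mm from the base axis. Payload 14.6 kg.
Tool frame: the origin (TCP) lies between the finger pads; the fingertips stand 11 mm ahead of it and the grasp point (between the pads) lies 8 mm behind it; z points along the fingers, y is the direction in which the jaws open and shut (so a half turn about z gives the same grasp; the last joint's range is limited). The gripper opens to 94 mm and grips with 3 to 60 N. Pads are 16 mm wide; open, the fingers measure 119 mm over their backs; the gripper's body (75 mm by 177 mm) begins 78 mm behind the grasp point.
Start: joints at [-1.4, 0.3, 1.521, -0, 1.321, -0.067], TCP at [129.554, -534.514, 216.446] pointing down, gripper open.
Joint ranges: [-3.03, 3.03], [-0.79, 2.21], [0.23, 2.52], [-1.04, 4.18], [0, 3.07], [-2.55, 2.55]. Speed limits (rad/s): [2.22, 2.22, 2.57, 3.14, 3.14, 3.14].

INTERFACE

Orientations are given as [roll, pitch, yaw] about the fixed x, y, z axes, in that order (R = Rz(yaw) Ry(pitch) Rx(roll)).
In Python, from cell import * gives the robot as it stands.
- The arm moves only by the tool arm_command, never from a script. Its argument "deltas" is a list of rows, each an object with "xyz": the shift along the world's x, y, z in m, a list of three; "turn": the turn, a rotation vector about the world's x, y, z in rad, a list of three. A call has 1 to 12 rows; each row shifts and turns the commanded pose from where the row before left it; what a row does not reach is not made up. A row lasts 1/8 s, in which the tool goes at most 62.5 mm and 10.7 degrees, less where a joint would pass 70% of its speed; a pose out of reach is approached as far as the arm can. A call with a gripper value outside its range is refused whole. "gripper" is the closure, from 0 (fully open) to 1 (shut), set as the call begins (left out, the last holds). The fingers move at their own pace and stop on an object; "force" is the grip in N (left out, the last holds). Time passes only in rows, so rows that do not move let the fingers close. It gives the time, the measured TCP pose, the force and the opening at its end, in the units of the state.
- read_state(): the state, without advancing time (a new reading comes with each control period).
- camera(name): name is "scene" or "top" or "wrist"; returns a dict with "color" (384x512x3 uint8, red, green, blue), "fx", "fy", "cx", "cy" (pixels), "k1" (the pictures are not rectified: a ray, as slopes to the right and down, at radius r is drawn at 1 + k1 r^2 times it, then the intrinsics apply), "rvec" (rotation vector, rad) and "tvec" (3), from world to camera coordinates, as OpenCV has them; the wrist camera has in their place "mount" (4x4, takes a point from camera to tool coordinates, whose origin is the TCP and whose axes are the flange's). Camera axes: x right, y down, z forward; pixel columns grow to the right and rows downward; lengths in mm; the calibration is good to about 2 mm. A picture is of the moment at which its call begins: read the wrist's pose just before it. There is no depth.
- sign_off(): hands the job in, once; it reports no verdict.
The state is a dict: "clock": time; "joints": joint angles; "qd": joint speeds; "effort": joint torques, N m; "eef_pos": TCP position; "eef_rot": TCP orientation; "wrist_force": force on the tool from outside, world axes, zero at the start; "moment": the same for the moment, N m; "finger_gap": finger opening in mm.
Only numpy, scipy, OpenCV 4.12 (cv2) and the standard library are available. Lean on these libraries where they do the work, as an engineer would, in place of code of your own. Each camera call takes 0.05 s, during which the arm holds its last target.

## Working session

There is one attempt and no reset: what is moved stays moved. The work goes in short steps, Python scripts to look and compute and a tool call to move; the robot and the scene stay as the last step left them, time stands still between calls to the robot, and variables do not carry over. Pictures are saved under pics/ and viewed, and the job is handed in when it is done.

Besides the shell and the picture viewer there is one more tool, called after ">>>" as a command line: name --argument value ..., lists and objects as JSON in quotes. arm_command: Moves the arm, as the interface text tells. Its arguments: {"type":"object","properties":{"deltas":{"type":"array","items":{"type":"object","properties":{"xyz":{"type":"array","items":{"type":"number"}},"turn":{"type":"array","items":{"type":"number"}}}}},"gripper":{"type":"number"},"force":{"type":"number"}},"required":["deltas"]}

```bash
mkdir -p pics
cat > h.py <<'E'
from cell import *
import numpy as np, cv2
def snap(n,f):
    c=camera(n); cv2.imwrite('pics/'+f,c['color'][:,:,::-1]); return c
def ray(c,u,v):
    K=np.array([[c['fx'],0,c['cx']],[0,c['fy'],c['cy']],[0,0,1.]])
    p=cv2.undistortPoints(np.array([[[u,v]]],float),K,np.array([c['k1'],0,0,0,0.]))[0,0]
    R=cv2.Rodrigues(np.array(c['rvec'],float))[0]; t=np.array(c['tvec'],float).ravel()
    return -R.T@t, R.T@np.array([p[0],p[1],1])
def onz(c,u,v,z):
    o,d=ray(c,u,v); return o+d*(z-o[2])/d[2]
def two(c1,a,c2,b):
    o1,d1=ray(c1,*a);o2,d2=ray(c2,*b)
    s=np.linalg.lstsq(np.stack([d1,-d2],1),o2-o1,rcond=None)[0]
    p,q=o1+s[0]*d1,o2+s[1]*d2
    return (p+q)/2,np.linalg.norm(p-q)
E
python3 - <<'E'
from h import *
import pickle
s=read_state();print(s)
C={n:snap(n,n+'1.png') for n in('scene','top','wrist')}
pickle.dump(C,open('c.pkl','wb'))
print({n:{k:v for k,v in C[n].items() if k!='color'} for n in C})
E
```

```text
{'clock': 0.0, 'joints': array([-1.39961544e+00,  3.00470219e-01,  1.52158886e+00,  1.64215474e-06,
        1.32071890e+00, -6.66067649e-02]), 'qd': array([ 0.00019595, -0.00048199, -0.00041119,  0.00058753, -0.00053272,
       -0.00013054]), 'effort': array([-6.83892358e-04, -5.31811023e+01, -3.52735233e+01,  7.07709999e-02,
        2.44297413e-02, -7.29251701e-05]), 'eef_pos': array([ 129.50401452, -534.26999611,  215.88352204]), 'eef_rot': array([-3.14041006e+00, -8.04798200e-05,  2.37787199e-01]), 'wrist_force': array([ 0.38557319,  0.51872086, -1.22766958]), 'moment': array([0.02405977, 0.03378493, 0.03136953]), 'finger_gap': 94.09395342933423}
{'scene': {'fx': 411.4246978500655, 'fy': 411.4246978500655, 'cx': 263.2358884816563, 'cy': 195.23270543550623, 'k1': -0.10703752723225503, 'rvec': array([ 1.76408517,  2.00685641, -0.63287484]), 'tvec': array([ 119.15336484, -414.94307157, 1414.83726621])}, 'top': {'fx': 453.75842948089036, 'fy': 453.75842948089036, 'cx': 254.21250509560576, 'cy': 190.53038193796158, 'k1': 0.009430949219225847, 'rvec': array([ 2.22201981, -2.18680812,  0.07665677]), 'tvec': array([ -82.65855805,  577.91129407, 1220.15944479])}, 'wrist': {'fx': 267.0129041808619, 'fy': 267.0129041808619, 'cx': 256.2434570512114, 'cy': 192.08966473497392, 'k1': -0.020537599201224947, 'mount': array([[-3.18513349e-04, -9.69850175e-01, -2.43701737e-01,
         7.05347806e+01],
       [ 9.99999865e-01, -4.08888505e-04,  3.20257391e-04,
         1.26023193e+00],
       [-4.10248526e-04, -2.43701602e-01,  9.69850175e-01,
        -1.68275538e+02],
       [ 0.00000000e+00,  0.00000000e+00,  0.00000000e+00,
         1.00000000e+00]])}}
```

View pics/scene1.png

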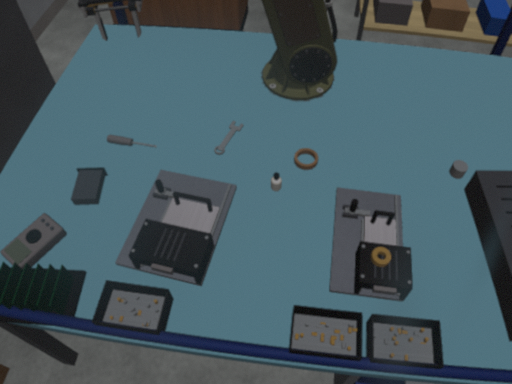

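View pics/top1.png

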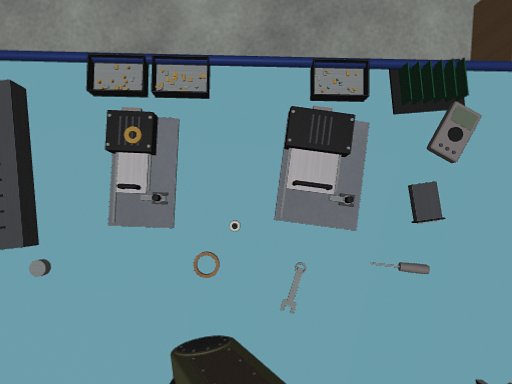

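The top view shows the wide station at the right: handle near (313,184), knob near (349,199). In the scene view its handle is near (193,198) and its knob near (159,186). I'll enlarge both.

Run:
```python
import pickle,cv2
C=pickle.load(open('c.pkl','rb'))
t=C['top']['color'][95:240,265:380,::-1]; s=C['scene']['color'][160:290,110:250,::-1]
cv2.imwrite('pics/t2.png',cv2.resize(t,None,fx=4,fy=4,interpolation=2)); cv2.imwrite('pics/s2.png',cv2.resize(s,None,fx=4,fy=4,interpolation=2))
```

```text
(no output)
```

View pics/t2.png

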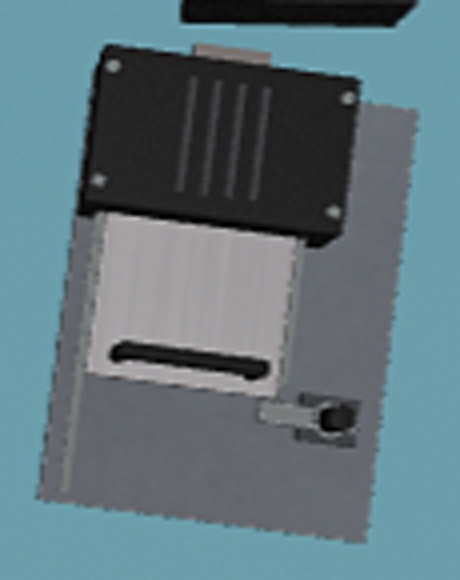

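View pics/s2.png

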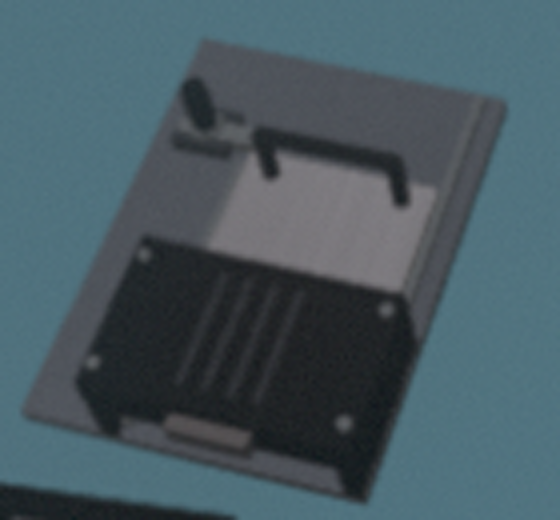

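View pics/wrist1.png

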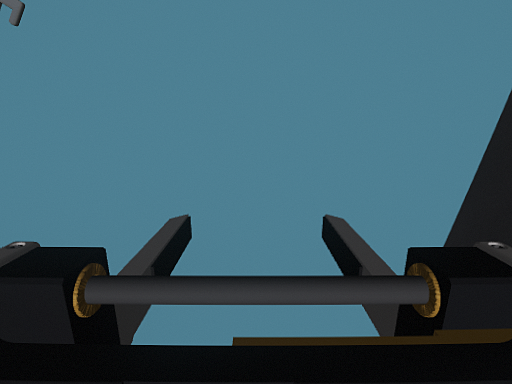

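Run:
```python
from h import *
import pickle
C=pickle.load(open('c.pkl','rb'));T,S=C['top'],C['scene']
g=lambda u,v:((u+.0)/4+265-.4,v/4+95-.4); k=lambda u,v:(u/4+110-.4,v/4+160-.4)
# dark masks
for n,c,(x0,y0,x1,y1) in(('top',T,(288,178,336,193)),('topk',T,(343,190,357,206)),('sc',S,(170,188,216,214)),('sck',S,(153,177,165,194))):
    h=c['color'][y0:y1,x0:x1].max(2); m=(h<60).astype('uint8')
    n_,_,st,ce=cv2.connectedComponentsWithStats(m)
    print(n,[(s+[x0,y0,0,0,0],(q+[x0,y0]).round(1)) for s,q in zip(st[1:],ce[1:]) if s[4]>8])
L=onz(T,*g(110,350),75);R=onz(T,*g(270,368),75)
print('top z75',L,R,(L+R)/2,np.linalg.norm(L-R),np.arctan2(*(R-L)[:2])) 
print('L',two(T,g(110,350),S,k(406,160)),'R',two(T,g(270,368),S,k(252,135)))
a=onz(S,*k(406,160),75);b=onz(S,*k(252,135),75);print('scene z75',a,b,(a+b)/2,np.linalg.norm(a-b))
print('knob top',onz(T,*g(343,416),75),onz(S,*k(193,87),75),two(T,g(343,416),S,k(193,87)))
for p in((104,45),(358,80),(333,245),(80,215)): print('head',onz(T,*g(*p),85))
for p in ((38,498),(366,542),(418,108)): print('base',onz(T,*g(*p),12))
```

```text
top [(array([293, 180,  39,  10, 169]), array([312.4, 184.5]))]
topk [(array([345, 196,   9,   7,  51]), array([349. , 199.2]))]
sc [(array([173, 192,  39,  19, 206]), array([191.9, 198.3]))]
sck [(array([156, 180,   8,  13,  70]), array([159.4, 185.9]))]
top z75 [ 599.657485  -170.4452896   75.       ] [ 589.67501249 -274.75212659   75.        ] [ 594.66624875 -222.5987081    75.        ] 104.78342426539051 -3.046180286435253
L (array([ 599.73919396, -171.5402455 ,   77.71638377]), np.float64(2.7789234663062468)) R (array([ 589.92516277, -275.5947463 ,   72.21173487]), np.float64(0.6286031248402173))
scene z75 [ 598.1212205 -173.59427     75.       ] [ 591.80301219 -274.90598375   75.        ] [ 594.96211634 -224.25012688   75.        ] 101.50853706970561
knob top [ 559.22361773 -322.51614272   75.        ] [ 559.54755657 -323.12516563   75.        ] (array([ 559.31575732, -322.9088905 ,   74.70726659]), np.float64(0.6527289010618018))
head [ 797.35645054 -163.26499506   85.        ]
head [ 777.58850763 -328.90333767   85.        ]
head [ 669.4688354  -313.18218457   85.        ]
head [ 686.0503932  -149.02278419   85.        ]
base [ 502.30663449 -128.86838779   12.        ]
base [ 475.80652064 -353.20089777   12.        ]
base [ 775.25429448 -387.99787795   12.        ]
```

Measurements against the given sizes:

| Check | Measured | Given |
|---|---|---|
| Bar length | 102–105 mm | 102 mm |
| Knob top height | 74.7 mm | 75 mm |
| Head width | about 166 mm | 170 mm |

The station yaw is about −0.11. The knob is at (559,−323) and the handle middle at (595,−224). I'll approach above the knob.

>>> arm_command --deltas '[{"xyz": [0.036, 0.0177, -0.005], "turn": [0, 0, -0.029]}, {"xyz": [0.036, 0.0177, -0.005], "turn": [0, 0, -0.029]}, {"xyz": [0.036, 0.0177, -0.005], "turn": [0, 0, -0.029]}, {"xyz": [0.036, 0.0177, -0.005], "turn": [0, 0, -0.029]}, {"xyz": [0.036, 0.0177, -0.005], "turn": [0, 0, -0.029]}, {"xyz": [0.036, 0.0177, -0.005], "turn": [0, 0, -0.029]}, {"xyz": [0.036, 0.0177, -0.005], "turn": [0, 0, -0.029]}, {"xyz": [0.036, 0.0177, -0.005], "turn": [0, 0, -0.029]}, {"xyz": [0.036, 0.0177, -0.005], "turn": [0, 0, -0.029]}, {"xyz": [0.036, 0.0177, -0.005], "turn": [0, 0, -0.029]}, {"xyz": [0.036, 0.0177, -0.005], "turn": [0, 0, -0.029]}, {"xyz": [0.034, 0.0177, -0.005], "turn": [0, 0, -0.029]}]' --gripper 0.45 --force 20

```text
clock: 1.65
eef_pos: [560.6, -321.3, 155.9]
eef_rot: [-3.141, 0.0, -0.111]
wrist_force: [-0.2, -0.5, 0.5]
finger_gap: 51.7
```

Run:
```python
from h import *
from scipy.spatial.transform import Rotation as Ro
s=read_state();print(s['clock'],s['eef_pos'],s['eef_rot'],s['finger_gap'],s['joints'])
c=snap('wrist','w2.png')
T=np.eye(4);T[:3,:3]=Ro.from_euler('xyz',s['eef_rot']).as_matrix();T[:3,3]=s['eef_pos']
W=np.linalg.inv(T@c['mount']);
c['rvec']=cv2.Rodrigues(W[:3,:3])[0];c['tvec']=W[:3,3]
import pickle;pickle.dump(c,open('w.pkl','wb'))
K=np.array([[c['fx'],0,c['cx']],[0,c['fy'],c['cy']],[0,0,1.]])
print(cv2.projectPoints(np.array([[559.3,-322.7,75],[595,-224,75],[590,-275,75]]),c['rvec'],c['tvec'],K,np.array([c['k1'],0,0,0,0]))[0].reshape(-1,2))
```

```text
1.65 [ 560.61836949 -321.31074112  155.93729516] [-3.14135479e+00  4.94981653e-04 -1.11054092e-01] 51.74161227450794 [-5.77100457e-01  5.64424258e-01  1.28889645e+00 -1.03331993e-05
  1.28882103e+00  1.10475290e+00]
[[256.5601456  201.57237463]
 [149.33910605 176.79337586]
 [203.0073032  176.02947638]]
```

View pics/w2.png

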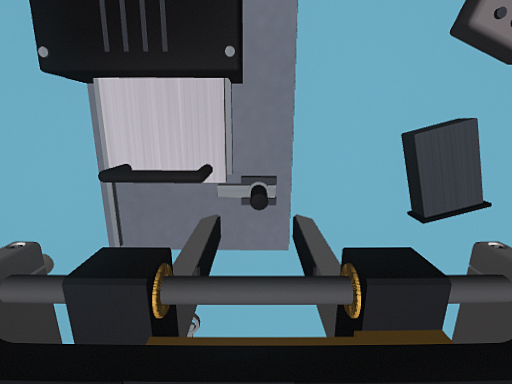

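The wrist view shows the knob top at (259,200) against the predicted (256.6,201.6), which agrees. The bar runs from about (104,176) to (210,171), so its middle is nearer y = −228. Next I descend around the knob and close.

>>> arm_command --deltas '[{"xyz": [-0.001, -0.003, -0.012]}, {"xyz": [0, 0, -0.015]}, {"xyz": [0, 0, -0.015]}, {"xyz": [0, 0, -0.015]}, {"xyz": [0, 0, -0.015]}, {"xyz": [0, 0, -0.015]}, {"xyz": [0, 0, -0.014]}, {"xyz": [0, 0, 0]}]'

```text
validation failed for argument at $.de...
```

>>> arm_command --deltas '[{"xyz": [0, 0, 0]}, {"xyz": [0, 0, 0]}, {"xyz": [0, 0, 0]}, {"xyz": [0, 0, 0]}, {"xyz": [0, 0, 0]}, {"xyz": [0, 0, 0]}]' --gripper 1 --force 10

```text
validation failed for argument at $.de...
```

>>> arm_command --deltas '[{"xyz": [-0.001, -0.003, -0.012], "turn": [0, 0, 0]}, {"xyz": [0, 0, -0.015], "turn": [0, 0, 0]}, {"xyz": [0, 0, -0.015], "turn": [0, 0, 0]}, {"xyz": [0, 0, -0.015], "turn": [0, 0, 0]}, {"xyz": [0, 0, -0.015], "turn": [0, 0, 0]}, {"xyz": [0, 0, -0.015], "turn": [0, 0, 0]}, {"xyz": [0, 0, -0.014], "turn": [0, 0, 0]}, {"xyz": [0, 0, 0], "turn": [0, 0, 0]}]'

```text
clock: 2.7
eef_pos: [558.1, -324.8, 54.1]
eef_rot: [-3.141, 0.002, -0.11]
wrist_force: [-0.8, -0.3, -0.2]
finger_gap: 51.8
```

>>> arm_command --deltas '[{"xyz": [0, 0, 0], "turn": [0, 0, 0]}, {"xyz": [0, 0, 0], "turn": [0, 0, 0]}, {"xyz": [0, 0, 0], "turn": [0, 0, 0]}, {"xyz": [0, 0, 0], "turn": [0, 0, 0]}, {"xyz": [0, 0, 0], "turn": [0, 0, 0]}, {"xyz": [0, 0, 0], "turn": [0, 0, 0]}]' --gripper 1 --force 10

```text
clock: 3.45
eef_pos: [558.7, -325.1, 55.7]
eef_rot: [3.142, -0.0, -0.11]
wrist_force: [-0.1, 2.7, 3.5]
finger_gap: 18.1
```

Gripped: the gap of 18.1 mm equals the knob's diameter. Now I slide it to its stop.

>>> arm_command --deltas '[{"xyz": [-0.0005, -0.004, 0], "turn": [0, 0, 0]}, {"xyz": [-0.0005, -0.005, 0], "turn": [0, 0, 0]}, {"xyz": [-0.0005, -0.005, 0], "turn": [0, 0, 0]}, {"xyz": [-0.0005, -0.005, 0], "turn": [0, 0, 0]}, {"xyz": [-0.0006, -0.005, 0], "turn": [0, 0, 0]}, {"xyz": [-0.0004, -0.004, 0], "turn": [0, 0, 0]}, {"xyz": [0, 0, 0], "turn": [0, 0, 0]}, {"xyz": [0, 0, 0], "turn": [0, 0, 0]}, {"xyz": [0, 0, 0], "turn": [0, 0, 0]}]'

```text
clock: 4.58
eef_pos: [555.8, -350.7, 55.6]
eef_rot: [-3.137, 0.002, -0.109]
wrist_force: [-2.6, 21.1, 12.3]
finger_gap: 20.4
```

25 mm of travel, then 21 N of resistance: this is either the stop or a jam. I'll open, rise and look.

>>> arm_command --deltas '[{"xyz": [0, 0.002, 0], "turn": [0, 0, 0]}, {"xyz": [0, 0, 0], "turn": [0, 0, 0]}, {"xyz": [0, 0, 0], "turn": [0, 0, 0]}, {"xyz": [0, 0, 0.015], "turn": [0, 0, 0]}, {"xyz": [0, 0, 0.02], "turn": [0, 0, 0]}, {"xyz": [0, 0, 0.02], "turn": [0, 0, 0]}, {"xyz": [0, 0, 0.02], "turn": [0, 0, 0]}, {"xyz": [0, 0, 0.025], "turn": [0, 0, 0]}, {"xyz": [0, 0, 0], "turn": [0, 0, 0]}]' --gripper 0.45

```text
clock: 5.7
eef_pos: [556.3, -351.6, 158.1]
eef_rot: [3.14, -0.004, -0.11]
wrist_force: [0.2, -0.7, 0.2]
finger_gap: 51.6
```

Run:
```python
from h import *
from scipy.spatial.transform import Rotation as Ro
s=read_state();print(s['clock'],s['eef_pos'],s['eef_rot'],s['finger_gap'],s['wrist_force'])
c=snap('wrist','w3.png')
T=np.eye(4);T[:3,:3]=Ro.from_euler('xyz',s['eef_rot']).as_matrix();T[:3,3]=s['eef_pos']
W=np.linalg.inv(T@c['mount']);
c['rvec']=cv2.Rodrigues(W[:3,:3])[0];c['tvec']=W[:3,3]
import pickle;pickle.dump(c,open('w3.pkl','wb'))
o=pickle.load(open('w.pkl','rb'))
print('old knob',onz(o,259,200,75),'old bar',onz(o,104,176,75),onz(o,210,171,75))
```

```text
5.7 [ 556.2597373  -351.58747983  158.11524797] [ 3.13961573 -0.00358148 -0.11016561] 51.61505013736112 [ 0.23534341 -0.72018773  0.18313904]
old knob [ 560.61353356 -325.22674369   75.        ] old bar [ 600.65586174 -180.81993731   75.        ] [ 594.03098574 -282.33830623   75.        ]
```

View pics/w3.png

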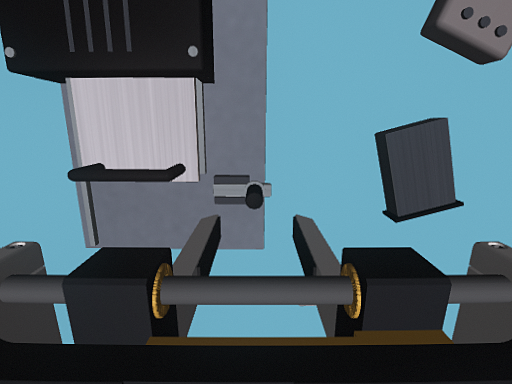

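Run:
```python
from h import *
import pickle
o=pickle.load(open('w.pkl','rb'));c=pickle.load(open('w3.pkl','rb'))
a=onz(o,259,199,75);b=onz(c,254.5,195.5,75);print(a,b,np.linalg.norm(a-b))
print('bar',onz(c,73,175,75),onz(c,181,170,75))
for n,w in(('o',o),('c',c)):
  cv2.imwrite(f'pics/z{n}.png',cv2.resize(w['color'][150:230,60:310,::-1],None,fx=3,fy=3))
T=snap('top','top3.png');S=snap('scene','scene3.png')
pickle.dump((T,S),open('ts.pkl','wb'))
cv2.imwrite('pics/s3.png',cv2.resize(S['color'][160:290,110:250,::-1],None,fx=4,fy=4,interpolation=2))
```

```text
[ 561.61394928 -325.33606292   75.        ] [ 560.96391764 -351.81430619   75.        ] 26.486221090579146
bar [ 600.60652057 -180.26015167   75.        ] [ 593.65860858 -285.04767953   75.        ]
```

View pics/zo.png

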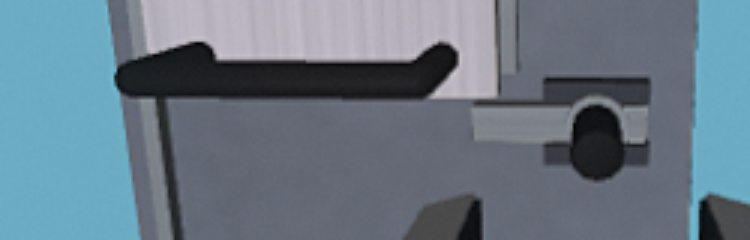

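View pics/zc.png

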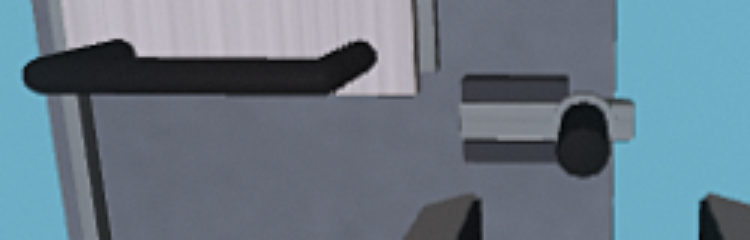

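View pics/s3.png

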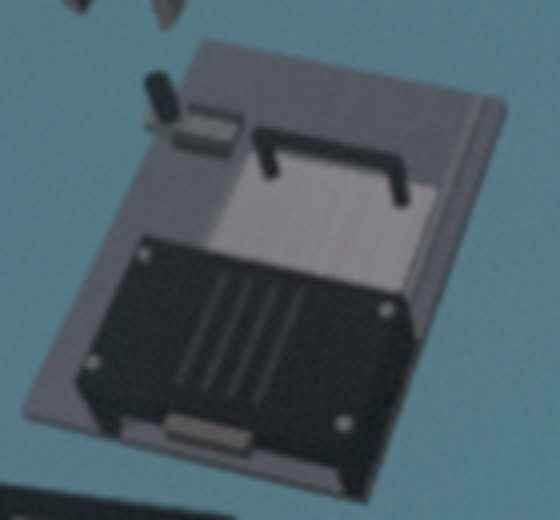

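In the wrist view the bolt's end is now flush with its housing (zc, column 460), clear of the tray edge (column 415). The knob moved about 27–29 mm and the tray is still closed, so the catch is at its stop. Now I turn 90° and go over the handle's middle.

>>> arm_command --deltas '[{"xyz": [0.004, 0.0125, 0], "turn": [0, 0, 0.157]}, {"xyz": [0.004, 0.0125, 0], "turn": [0, 0, 0.157]}, {"xyz": [0.004, 0.0125, 0], "turn": [0, 0, 0.157]}, {"xyz": [0.004, 0.0125, 0], "turn": [0, 0, 0.157]}, {"xyz": [0.004, 0.0125, 0], "turn": [0, 0, 0.157]}, {"xyz": [0.004, 0.0125, 0], "turn": [0, 0, 0.157]}, {"xyz": [0.004, 0.0125, 0], "turn": [0, 0, 0.157]}, {"xyz": [0.004, 0.0125, 0], "turn": [0, 0, 0.157]}, {"xyz": [0.004, 0.0125, 0], "turn": [0, 0, 0.157]}, {"xyz": [0.004, 0.0125, 0], "turn": [0, 0, 0.157]}, {"xyz": [0, 0, 0], "turn": [0, 0, 0]}]' --gripper 0.3

```text
clock: 7.22
eef_pos: [595.4, -225.4, 154.4]
eef_rot: [-3.14, -0.0, 1.46]
wrist_force: [0.0, 0.5, 0.4]
finger_gap: 65.9
```

Run:
```python
from h import *
snap('wrist','w4.png')
```

```text
(no output)
```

View pics/w4.png

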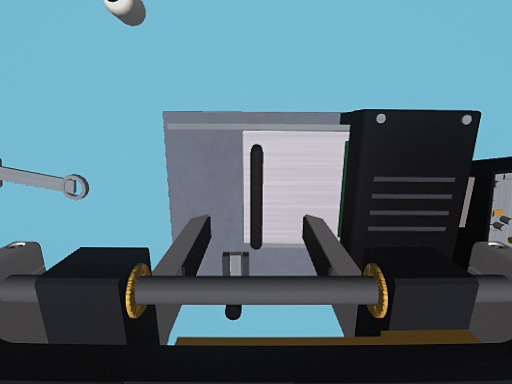

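The bar is at column 256, midway between the fingers, and its middle is within about 5 mm of the TCP. Descend and grip.

>>> arm_command --deltas '[{"xyz": [0, 0, -0.015], "turn": [0, 0, 0]}, {"xyz": [0, 0, -0.015], "turn": [0, 0, 0]}, {"xyz": [0, 0, -0.015], "turn": [0, 0, 0]}, {"xyz": [0, 0, -0.015], "turn": [0, 0, 0]}, {"xyz": [0, 0, -0.015], "turn": [0, 0, 0]}, {"xyz": [0, 0, -0.012], "turn": [0, 0, 0]}, {"xyz": [0, 0, 0], "turn": [0, 0, 0]}]'

```text
clock: 8.15
eef_pos: [595.2, -225.9, 67.4]
eef_rot: [-3.14, -0.0, 1.46]
wrist_force: [-0.3, -0.4, -0.0]
finger_gap: 65.7
```

>>> arm_command --deltas '[{"xyz": [0, 0, 0], "turn": [0, 0, 0]}, {"xyz": [0, 0, 0], "turn": [0, 0, 0]}, {"xyz": [0, 0, 0], "turn": [0, 0, 0]}, {"xyz": [0, 0, 0], "turn": [0, 0, 0]}, {"xyz": [0, 0, 0], "turn": [0, 0, 0]}, {"xyz": [0, 0, 0], "turn": [0, 0, 0]}, {"xyz": [0, 0, 0], "turn": [0, 0, 0]}, {"xyz": [0, 0, 0], "turn": [0, 0, 0]}]' --gripper 1 --force 20

```text
clock: 9.15
eef_pos: [595.5, -226.1, 68.5]
eef_rot: [-3.141, -0.0, 1.46]
wrist_force: [-0.2, 0.0, 0.8]
finger_gap: 11.5
```

Gripped: the gap of 11.5 mm matches the 12 mm bar. Now I pull along the station's −x.

>>> arm_command --deltas '[{"xyz": [-0.008, 0.0009, 0], "turn": [0, 0, 0]}, {"xyz": [-0.008, 0.0009, 0], "turn": [0, 0, 0]}, {"xyz": [-0.008, 0.0009, 0], "turn": [0, 0, 0]}, {"xyz": [-0.008, 0.0009, 0], "turn": [0, 0, 0]}, {"xyz": [-0.008, 0.0009, 0], "turn": [0, 0, 0]}, {"xyz": [-0.008, 0.0009, 0], "turn": [0, 0, 0]}, {"xyz": [-0.008, 0.0009, 0], "turn": [0, 0, 0]}, {"xyz": [-0.008, 0.0009, 0], "turn": [0, 0, 0]}, {"xyz": [-0.008, 0.0009, 0], "turn": [0, 0, 0]}, {"xyz": [-0.008, 0.0009, 0], "turn": [0, 0, 0]}, {"xyz": [0, 0, 0], "turn": [0, 0, 0]}, {"xyz": [0, 0, 0], "turn": [0, 0, 0]}]'

```text
clock: 10.65
eef_pos: [514.8, -216.7, 68.4]
eef_rot: [-3.14, -0.001, 1.46]
wrist_force: [-2.6, 5.3, 2.9]
finger_gap: 11.3
```

Moved 81 mm with low force; the last 9–10 mm now.

>>> arm_command --deltas '[{"xyz": [-0.004, 0.0004, 0], "turn": [0, 0, 0]}, {"xyz": [-0.004, 0.0004, 0], "turn": [0, 0, 0]}, {"xyz": [-0.002, 0.0002, 0], "turn": [0, 0, 0]}, {"xyz": [0, 0, 0], "turn": [0, 0, 0]}, {"xyz": [0, 0, 0], "turn": [0, 0, 0]}]'

```text
clock: 11.28
eef_pos: [506.6, -215.8, 68.5]
eef_rot: [3.139, -0.0, 1.46]
wrist_force: [13.3, 4.4, -6.6]
finger_gap: 11.4
```

It hit the stop: 89.5 mm of travel and the force rose to 13 N. Release and rise.

>>> arm_command --deltas '[{"xyz": [0.001, 0, 0], "turn": [0, 0, 0]}, {"xyz": [0, 0, 0], "turn": [0, 0, 0]}, {"xyz": [0, 0, 0], "turn": [0, 0, 0]}, {"xyz": [0, 0, 0], "turn": [0, 0, 0]}, {"xyz": [0, 0, 0.01], "turn": [0, 0, 0]}, {"xyz": [0, 0, 0.02], "turn": [0, 0, 0]}, {"xyz": [0, 0, 0.02], "turn": [0, 0, 0]}, {"xyz": [0, 0, 0.03], "turn": [0, 0, 0]}, {"xyz": [0, 0, 0.03], "turn": [0, 0, 0]}, {"xyz": [0, 0, 0.03], "turn": [0, 0, 0]}, {"xyz": [0, 0, 0], "turn": [0, 0, 0]}, {"xyz": [0, 0, 0], "turn": [0, 0, 0]}]' --gripper 0.3

```text
clock: 12.78
eef_pos: [506.2, -216.0, 207.9]
eef_rot: [-3.141, -0.0, 1.46]
wrist_force: [-0.8, -0.1, 0.3]
finger_gap: 66.0
```

Run:
```python
from h import *
S=snap('scene','scene5.png');snap('wrist','w5.png')
cv2.imwrite('pics/s5.png',cv2.resize(S['color'][130:290,110:270,::-1],None,fx=3.5,fy=3.5,interpolation=2))
a=onz(S,191.9,198.3,75)
print(read_state()['wrist_force'])
```

```text
[-0.10019028 -0.70919865  0.44804541]
```

View pics/s5.png

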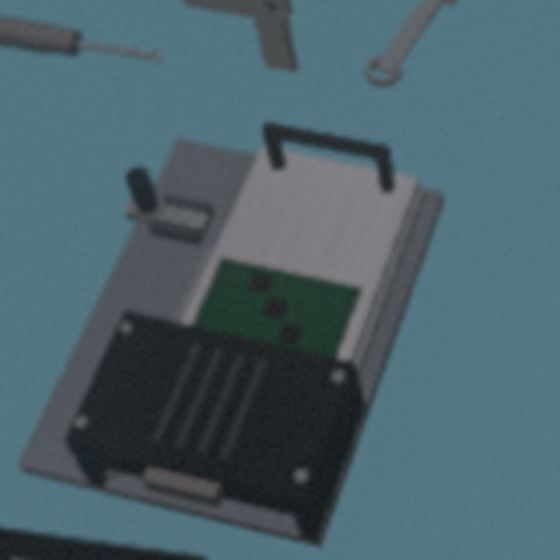

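View pics/w5.png

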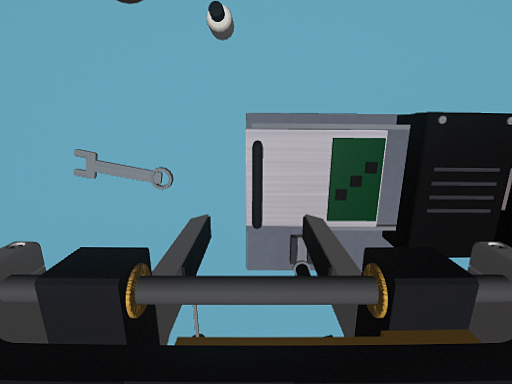

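The views show the tray out with the bar at wrist column 257, directly under the gripper where it stopped. The green board is exposed, the catch is still out with the knob at its outer end, and the gripper is free above.

```bash
python3 -c "
from cell import *
print(sign_off())"
```

```text
the job is handed in; nothing more can be done
None
```

The wide station's catch is released, its tray is fully out, and I've handed the job in at about 13 s of the 40 s allowed. The hand-in gives no verdict, so this rests on my own checks.

- **Catch:** I gripped the knob (gap 18.1 mm, its diameter) and slid it right until it met about 21 N, which I took as the stop. The images put the travel at about 27–29 mm, with the bolt clear of the tray and the tray still closed.
- **Tray:** I gripped the handle bar at its middle and pulled it out about 89.5 mm, until the force rose to 13 N at the stop.
- **Release:** I opened the gripper and rose about 140 mm clear. The wrist force was back near zero. The last pictures show the tray out with the board exposed and the catch still out.

**Disagreements:**
- **Handle middle:** the wrist camera put it about 5–8 mm further to −y than the fixed cameras did. That is along the bar, so it did not affect the grasp.
- **Catch travel:** one wrist measurement gave 26.5 mm, short of the nominal 30 mm but well above the 18 mm required.

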